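# Throw the container sealer's mode lever into its green notch

## Task

The vacuum sealer on the kitchen counter is parked. Swing its red-handled lever round into the notch with the green mark, ready for sealing the clear containers, and let go of it there. Do not push or knock the clear lidded container that stands beside the sealer.

Things in the scene. Friction and masses are not known exactly. Their poses are not given: they have to be found in the camera images.
- lever_grip (a point): Red upright handle, 22 mm diameter, 52 mm tall, on the end of the sealer's flat steel lever arm (16 mm wide). Point: on its axis, half-way up, 126 mm above the counter; handle top 152 mm, arm's upper face 100 mm up. Moves level on a 110 mm circle about lever_pivot. Starts parked at the leftmost notch (seen from the robot) and swings right (counter-clockwise from above); stops at both ends.
- lever_pivot (a point): Lever's upright axis: dark hub on the far half of the white sealer (220 x 300 mm, 70 high, fixed, turned up to 23 degrees); point 100 mm above the counter. Four notches 0.42 rad (46 mm of handle travel) apart: park (plain black spot), then three coloured. A spring plunger rides over a round ridge between notches (about 6 N at the handle); the lever stays where it is let go.
- mark_green: Green disc, 32 mm diameter, 2 mm thick, flat on the sealer's white top 70 mm above the counter, centred under where the handle's axis stands when the lever is in that notch; origin at the centre of its underside. Like discs in blue and orange mark the two other notches; which colour is at which notch varies.
- container_center (a point): Clear plastic container with grey clip-on lid and white clips, 165 x 115 mm, 78 mm high (0.2 to 0.45 kg), loose on the counter just left of the sealer (seen from the robot); point at its centre, 37 mm above the counter. (A larger one far to the right is only part of the kitchen.)

How it is judged:
By the outcome, as a careful person would: the job done as asked, in the order asked, and still so for the second after the job is handed in, with the robot touching nothing.
It also fails if it takes over 29 s, if anything falls off the work surface, if the arm or the gripper's body presses on something with over 40 N, if the wrist force passes 120 N, or if a joint passes its speed limit or range.

## Robot

A 7-joint arm with a two-finger parallel gripper is mounted at the origin on the work surface. World frame = base frame: x ahead of the robot, y to its left, z up, the work surface at z = 0. Lengths are in m, angles in rad, forces in N, time in s.
With the tool pointing down it reaches from about 0.425 to 0.875 m from the base axis. Payload 4.7 kg.
Tool frame: the origin (TCP) lies between the finger pads; the fingertips stand ahead of it and the grasp point (between the pads) lies 3 mm ahead of it (manip.nose_length is the z of the fingertips in the tool frame, in m); z points along the fingers, x is the direction in which the jaws open and shut, and the axes are right-handed (so a half turn about z gives the same grasp; the last joint's range is limited). The gripper opens to 85 mm and grips with 20 to 120 N. Pads are 22 mm wide; open, the fingers measure 114 mm over their backs; the gripper's body (76 mm by 85 mm) begins 54 mm behind the grasp point. The pads swing forward as they close: fully open they stand 13 mm farther back than shut.
Start: joints at [-1.183, 0.321, -0.07, 1.45, 0.023, 1.371, -0.057], TCP at [0.237, 0.605, 0.253] pointing down, gripper open.
Joint ranges: [-2.86, 2.86], [-0.3, 2.09], [-1.38, 1.24], [0.06, 2.45], [-1.56, 4.7], [0.09, 2.05], [-2.69, 2.69]. Speed limits (rad/s): [2.57, 2.57, 3.14, 3.14, 3.14, 3.14, 3.14].

## Interface

Orientations are given as a unit quaternion [x, y, z, w].
In Python, from bench import manip, capture gives the robot as it stands. The module is installed in compiled form; this text tells all that it offers.
- The arm moves only by the tool servo_tool, never from a script. Its argument "plan" is a list of rows, each an object of numbers: "hand": the opening, from 0 (shut) to 1 (fully open); "dx", "dy", "dz": the shift along the tool's x, y, z in m; "yaw": the turn about the tool's z in rad. A call has exactly 10 rows; each row is the pose to reach, as a shift and turn from the pose measured when the call began, along the tool's axes at that moment; what a row does not reach only later rows make up. A row lasts 1/10 s, in which the tool goes at most 50 mm and 8.59 degrees, less where a joint would pass 70% of its speed; a pose out of reach is approached as far as the arm can. A call with a gripper value outside its range is refused whole. The fingers move at their own pace and stop on an object; "squeeze" is the grip in N (left out, the last holds). Time passes only in rows, so rows that repeat a pose let the fingers close, or fill a call up. It gives the time, the measured TCP pose, the force and the opening at its end, in the units of the state.
- manip.get_state(): the state, without advancing time (a new reading comes with each control period).
- capture(name): name is "scene" or "top"; returns a dict with "color" (400x640x3 uint8, red, green, blue), "fx", "fy", "cx", "cy" (pixels), "R" (3x3) and "t" (3): a world point X has camera coordinates R X + t. Camera axes: x right, y down, z forward; pixel columns grow to the right and rows downward; lengths in m; the calibration is good to about 2 mm. A picture is of the moment at which its call begins. There is no depth.
- manip.sign_off(): hands the job in, once; it reports no verdict.
The state is a dict: "clock": time; "joint_positions": joint angles; "joint_vel": joint speeds; "joint_efforts": joint torques, N m; "position": TCP position; "eef_rot": TCP orientation; "force": force on the tool from outside, world axes, zero at the start; "torque": the same for the moment, N m; "finger_gap": finger opening in m.
Only numpy, scipy, OpenCV 4.12 (cv2) and the standard library are available. Lean on these libraries where they do the work, as an engineer would, in place of code of your own. Each camera call takes 0.05 s, during which the arm holds its last target. There are 200 camera calls.

## Working session

There is one attempt and no reset: what is moved stays moved. The work goes in short steps, Python scripts to look and compute and a tool call to move; the robot and the scene stay as the last step left them, time stands still between calls to the robot, and variables do not carry over. Pictures are saved under pics/ and viewed, about 8 in all and at most 12, crops included, and the job is handed in when it is done.

Besides the shell and the picture viewer there is one more tool, called after "Request:" as name(argument=value, ...) on one line, values as JSON. servo_tool: Moves the arm, as the interface text tells. Its arguments: {"type":"object","properties":{"plan":{"type":"array"},"squeeze":{"type":"number"}},"required":["plan"]}

```bash
mkdir -p pics
python3 - <<'E'
from bench import manip, capture
import cv2,pickle
s=manip.get_state();print(s,manip.nose_length)
d={}
for n in("scene","top"):
    c=capture(n);d[n]=c
    cv2.imwrite(f"pics/{n}0.png",c["color"][:,:,::-1]);print(n,c["fx"],c["cx"],c["cy"],c["R"],c["t"])
pickle.dump(d,open("c0.pkl","wb"))
E
```

```text
{'clock': 0.0, 'joint_positions': array([-1.18289409,  0.32181759, -0.07012177,  1.45169626,  0.02257631,
        1.37079859, -0.05691413]), 'joint_vel': array([-1.96422220e-03, -2.16908458e-05,  7.74575835e-04, -4.99064457e-04,
       -3.01562214e-04,  3.27209503e-03,  1.61467337e-03]), 'joint_efforts': array([ 3.13948876e-04, -4.93580711e+01, -3.82355908e-01, -3.14323533e+01,
        1.28858551e-02,  1.16180250e-02,  2.42240924e-05]), 'position': array([0.23718304, 0.60463663, 0.25221659]), 'eef_rot': array([ 8.26169595e-01,  5.63420683e-01, -7.79520241e-04,  5.70904594e-04]), 'force': array([ 0.40962676, -0.66199129,  0.40662117]), 'torque': array([-0.00515717, -0.0699339 , -0.04172752]), 'finger_gap': 0.08512025289067059} 0.022
scene 436.79961093900835 317.92221234273524 198.21472140896648 [[ 0.51434291  0.85728475  0.02267684]
 [ 0.55180871 -0.31059409 -0.77397575]
 [-0.65647431  0.41060221 -0.63280906]] [-0.4381233  -0.17916764  1.30239699]
top 477.3148689292093 317.01852095277303 205.21048647051362 [[ 0.00519058 -0.99969314  0.02422166]
 [-0.99308519 -0.00799406 -0.11712346]
 [ 0.11728114 -0.02344623 -0.99282194]] [0.11563327 0.58501577 0.82497492]
```

View pics/scene0.png

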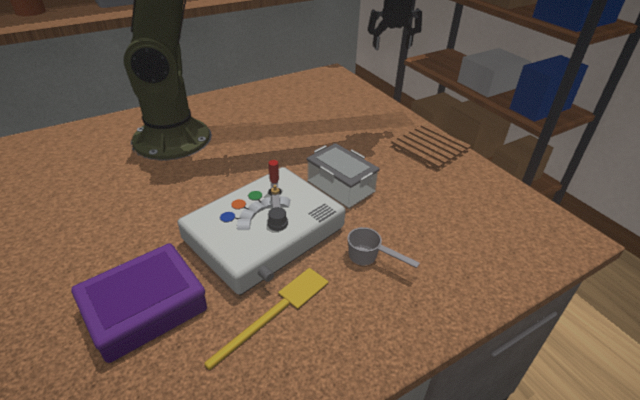

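View pics/top0.png

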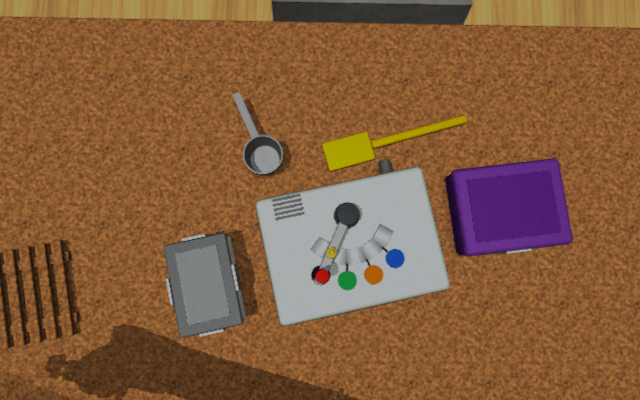

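Both views agree. In the top view the hub is at about (347,214), the red handle at (321,276), green at (347,280), which is the first notch after park, and the container at about (205,285). Next I'll enlarge and back-project.

```bash
cat > h.py <<'E'
import numpy as np
def ray(c,u,v,z):
    d=c["R"].T@np.array([(u-c["cx"])/c["fx"],(v-c["cy"])/c["fy"],1]); o=-c["R"].T@c["t"]
    return o+d*(z-o[2])/d[2]
def proj(c,X):
    p=c["R"]@X+c["t"]; return np.array([c["fx"]*p[0]/p[2]+c["cx"],c["fy"]*p[1]/p[2]+c["cy"]])
E
python3 - <<'E'
import pickle,cv2,numpy as np
from h import *
d=pickle.load(open("c0.pkl","rb"));c=d["top"]
im=c["color"].astype(int);r,g,b=im[...,0],im[...,1],im[...,2]
def cen(m,box):
    k=np.zeros(m.shape,bool);k[box[1]:box[3],box[0]:box[2]]=1
    y,x=np.nonzero(m&k);return x.mean(),y.mean(),len(x)
box=(300,190,420,310)
pts={}
for n,m,z in(("green",(g>r+40)&(g>b+30),.072),("blue",(b>r+60)&(b>g+40),.072),("orange",(r>150)&(g>50)&(g<150)&(b<90),.072),("red",(r>120)&(g<60)&(b<60),.15)):
    u,v,k=cen(m,box if n!="orange" else (355,255,390,295));p=ray(c,u,v,z);pts[n]=p;print(n,u,v,k,p)
print("hub",ray(c,347,214,.105))
A=[pts[k][:2] for k in("green","orange","blue")]
# pivot from fixed radius/spacing
from scipy.optimize import least_squares
f=lambda q:np.concatenate([q[:2]+.11*np.array([np.cos(q[2]+.42*i),np.sin(q[2]+.42*i)])-a for i,a in enumerate(A)])
s=least_squares(f,[.62,-.06,-3.1]);q=s.x;print("fit",q,s.fun)
for i in(-1,0,1,2):print(i,q[:2]+.11*np.array([np.cos(q[2]+.42*i),np.sin(q[2]+.42*i)]))
# cross-check in scene view
for k in pts:print(k,proj(d["scene"],pts[k]))
for uv in((166,245),(232,234),(243,323),(180,336)):print("lid",ray(c,*uv,.078))
cr=cv2.resize(c["color"][190:350,150:430,::-1],None,fx=2.8,fy=2.8,interpolation=cv2.INTER_CUBIC);cv2.imwrite("pics/crop.png",cr)
E
```

```text
green 346.87719298245617 280.1438596491228 285 [0.45278762 0.06939357 0.072     ]
blue 394.6290909090909 258.14181818181817 275 [ 0.49010468 -0.01199084  0.072     ]
orange 373.20588235294116 274.2647058823529 272 [0.46280717 0.02476834 0.072     ]
red 321.93706293706293 276.09090909090907 143 [0.46169113 0.11420118 0.15      ]
hub [0.56157325 0.07181128 0.105     ]
fit [ 0.56276448  0.07057826 -3.13170913] [-1.77667108e-05  9.75200513e-05 -3.42630755e-05 -3.42261662e-05
  5.20304695e-05 -6.32935718e-05]
-1 [0.4618863  0.11443703]
0 [0.45276986 0.06949109]
1 [0.46277291 0.02473411]
2 [ 0.49015671 -0.01205413]
green [254.21485465 195.29930149]
blue [226.49833763 216.65763971]
orange [237.55576895 204.01685147]
red [272.30297386 163.33193925]
lid [0.5098532  0.37294974 0.078     ]
lid [0.52897456 0.26344875 0.078     ]
lid [0.38244927 0.24158138 0.078     ]
lid [0.3613927  0.34394413 0.078     ]
```

View pics/crop.png

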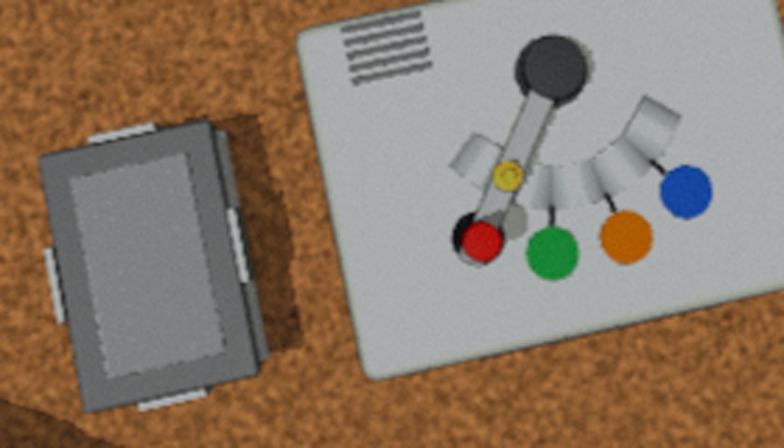

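Park and the three discs fit a 110 mm circle to within 0.1 mm. The handle's back-projection, (0.4617, 0.1142), matches the predicted park position, (0.4619, 0.1144). The scene-view projection agrees too. The tool's x axis is already close to the park tangent, so I'll move towards it at safe height.

Request:
servo_tool(plan=[{"hand": 1,"dx": -0.012,"dy": 0.012,"dz": 0,"yaw": 0},{"hand": 1,"dx": -0.04,"dy": 0.041,"dz": 0,"yaw": 0},{"hand": 1,"dx": -0.075,"dy": 0.078,"dz": 0,"yaw": 0},{"hand": 1,"dx": -0.11,"dy": 0.114,"dz": 0,"yaw": 0},{"hand": 1,"dx": -0.145,"dy": 0.15,"dz": 0,"yaw": 0},{"hand": 1,"dx": -0.18,"dy": 0.187,"dz": 0,"yaw": 0},{"hand": 1,"dx": -0.215,"dy": 0.223,"dz": 0,"yaw": 0},{"hand": 1,"dx": -0.25,"dy": 0.259,"dz": 0,"yaw": 0},{"hand": 1,"dx": -0.285,"dy": 0.295,"dz": 0,"yaw": 0},{"hand": 1,"dx": -0.31,"dy": 0.321,"dz": 0,"yaw": 0}], squeeze=30)

```text
clock: 1.1
position: [0.4236, 0.1955, 0.2527]
eef_rot: [0.827, 0.562, -0.001, 0.001]
force: [0.7, 0.8, 1.1]
finger_gap: 0.0854
```

Request:
servo_tool(plan=[{"hand": 1,"dx": -0.012,"dy": 0.013,"dz": 0,"yaw": 0.01},{"hand": 1,"dx": -0.03,"dy": 0.032,"dz": 0,"yaw": 0.02},{"hand": 1,"dx": -0.048,"dy": 0.051,"dz": 0,"yaw": 0.033},{"hand": 1,"dx": -0.058,"dy": 0.062,"dz": 0,"yaw": 0.033},{"hand": 1,"dx": -0.061,"dy": 0.0655,"dz": 0,"yaw": 0.033},{"hand": 1,"dx": -0.061,"dy": 0.0655,"dz": 0,"yaw": 0.033},{"hand": 1,"dx": -0.061,"dy": 0.0655,"dz": 0,"yaw": 0.033},{"hand": 1,"dx": -0.061,"dy": 0.0655,"dz": 0.02,"yaw": 0.033},{"hand": 1,"dx": -0.061,"dy": 0.0655,"dz": 0.04,"yaw": 0.033},{"hand": 1,"dx": -0.061,"dy": 0.0655,"dz": 0.05,"yaw": 0.033}])

```text
clock: 2.1
position: [0.4608, 0.1156, 0.2012]
eef_rot: [0.835, 0.55, -0.002, 0.0]
force: [-0.2, 0.2, 0.7]
finger_gap: 0.0853
```

Run:
```python
from bench import manip, capture
import cv2,numpy as np
s=manip.get_state();print(s["position"],s["eef_rot"],s["force"])
from scipy.spatial.transform import Rotation as R
M=R.from_quat(s["eef_rot"]).as_matrix();print(M)
print("shift to handle, z .132:",M.T@(np.array([.4619,.1144,.132])-s["position"]))
c=capture("scene")["color"][110:260,170:370,::-1];cv2.imwrite("pics/s1.png",cv2.resize(c,None,fx=4,fy=4,interpolation=2))
```

```text
[0.46079133 0.11561199 0.20122965] [ 8.35443822e-01  5.49572324e-01 -1.94473252e-03  3.13229910e-04] [-0.22883161  0.15525307  0.67431724]
[[ 0.39593296  0.91827482 -0.00290514]
 [ 0.91827239 -0.39594032 -0.00266091]
 [-0.00359371 -0.00161417 -0.99999224]]
shift to handle, z .132: [-0.00042519  0.00160969  0.06922912]
```

View pics/s1.png

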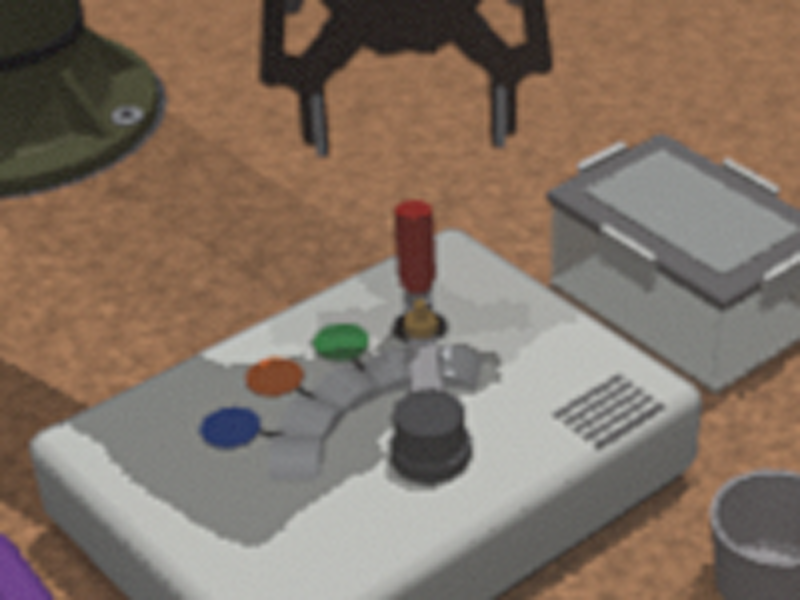

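The open fingers, at crop x≈315 and 500, straddle the red handle at x≈414, and nothing is in the way. I'll descend and close.

Request:
servo_tool(plan=[{"hand": 1,"dx": 0,"dy": 0.001,"dz": 0.015,"yaw": 0},{"hand": 1,"dx": 0,"dy": 0.0015,"dz": 0.035,"yaw": 0},{"hand": 1,"dx": -0.0005,"dy": 0.0015,"dz": 0.055,"yaw": 0},{"hand": 1,"dx": -0.0005,"dy": 0.0015,"dz": 0.065,"yaw": 0},{"hand": 1,"dx": -0.0005,"dy": 0.0015,"dz": 0.069,"yaw": 0},{"hand": 1,"dx": -0.0005,"dy": 0.0015,"dz": 0.069,"yaw": 0},{"hand": 0.5,"dx": -0.0005,"dy": 0.0015,"dz": 0.069,"yaw": 0},{"hand": 0.2,"dx": -0.0005,"dy": 0.0015,"dz": 0.069,"yaw": 0},{"hand": 0.1,"dx": -0.0005,"dy": 0.0015,"dz": 0.069,"yaw": 0},{"hand": 0.1,"dx": -0.0005,"dy": 0.0015,"dz": 0.069,"yaw": 0}], squeeze=30)

```text
clock: 3.15
position: [0.4614, 0.1141, 0.1316]
eef_rot: [0.836, 0.549, -0.002, 0.0]
force: [-0.9, -0.4, -0.6]
finger_gap: 0.0283
```

```bash
cat > st.py <<'E'
from bench import manip
import numpy as np
from scipy.spatial.transform import Rotation as R
s=manip.get_state();M=R.from_quat(s["eef_rot"]).as_matrix()
P=np.array([.5628,.0706]);p=s["position"];v=p[:2]-P
print(s["clock"],p,s["force"],s["finger_gap"],"r",np.hypot(*v),"ang",np.arctan2(v[1],v[0])%(2*np.pi),"goal 3.1515")
for a in np.linspace(2.7315,3.1515,9)[1:]:
    t=np.r_[P+.11*np.array([np.cos(a),np.sin(a)]),p[2]];print(round(a,3),(M.T@(t-p)).round(4),"yaw",round(2.7315-a,3))
E
python3 st.py
```

```text
3.15 [0.46141601 0.11405826 0.13162073] [-0.88893449 -0.35627987 -0.64027178] 0.028281005424788345 r 0.11030563478250423 ang 2.7366343469618926 goal 3.1515
2.784 [-0.0052  0.0004  0.    ] yaw -0.052
2.836 [-0.011   0.0009  0.    ] yaw -0.105
2.889 [-0.0167  0.0016  0.0001] yaw -0.158
2.942 [-0.0224  0.0027  0.0001] yaw -0.21
2.994 [-0.028   0.004   0.0001] yaw -0.262
3.046 [-0.0335  0.0056  0.0001] yaw -0.315
3.099 [-0.039   0.0075  0.0002] yaw -0.368
3.152 [-0.0443  0.0097  0.0002] yaw -0.42
```

Request:
servo_tool(plan=[{"hand": 0.1,"dx": 0,"dy": 0,"dz": 0,"yaw": 0},{"hand": 0.1,"dx": 0,"dy": 0,"dz": 0,"yaw": 0},{"hand": 0.1,"dx": 0,"dy": 0,"dz": 0,"yaw": 0},{"hand": 0.1,"dx": -0.005,"dy": 0.0004,"dz": 0,"yaw": -0.05},{"hand": 0.1,"dx": -0.011,"dy": 0.001,"dz": 0,"yaw": -0.105},{"hand": 0.1,"dx": -0.017,"dy": 0.0016,"dz": 0,"yaw": -0.16},{"hand": 0.1,"dx": -0.0225,"dy": 0.0027,"dz": 0,"yaw": -0.21},{"hand": 0.1,"dx": -0.028,"dy": 0.004,"dz": 0,"yaw": -0.26},{"hand": 0.1,"dx": -0.0335,"dy": 0.0056,"dz": 0,"yaw": -0.315},{"hand": 0.1,"dx": -0.039,"dy": 0.0075,"dz": 0,"yaw": -0.37}])

```text
clock: 4.15
position: [0.4527, 0.0751, 0.1318]
eef_rot: [0.719, 0.695, -0.002, -0.0]
force: [0.7, 0.7, 0.1]
finger_gap: 0.0213
```

```bash
python3 st.py
```

```text
4.15 [0.45273583 0.0751013  0.13180239] [0.71613994 0.70830697 0.14585481] 0.021260191489207422 r 0.11015617654508326 ang 3.1007183760689547 goal 3.1515
2.784 [ 0.0342  0.0058 -0.0001] yaw -0.052
2.836 [ 0.0287  0.0041 -0.0001] yaw -0.105
2.889 [ 0.0231  0.0027 -0.0001] yaw -0.158
2.942 [ 0.0174  0.0016 -0.0001] yaw -0.21
2.994 [ 0.0117  0.0009 -0.    ] yaw -0.262
3.046 [ 0.006   0.0004 -0.    ] yaw -0.315
3.099 [ 0.0002  0.0002 -0.    ] yaw -0.368
3.152 [-0.0056  0.0003  0.    ] yaw -0.42
```

The gripper holds the handle (21 mm gap) and is tracking the arc. 5.6 mm remain.

Request:
servo_tool(plan=[{"hand": 0.1,"dx": -0.003,"dy": 0,"dz": 0,"yaw": -0.03},{"hand": 0.1,"dx": -0.005,"dy": 0.0002,"dz": 0,"yaw": -0.05},{"hand": 0.1,"dx": -0.0056,"dy": 0.0003,"dz": 0,"yaw": -0.05},{"hand": 0.1,"dx": -0.0056,"dy": 0.0003,"dz": 0,"yaw": -0.05},{"hand": 0.1,"dx": -0.0056,"dy": 0.0003,"dz": 0,"yaw": -0.05},{"hand": 0.1,"dx": -0.0056,"dy": 0.0003,"dz": 0,"yaw": -0.05},{"hand": 0.1,"dx": -0.0056,"dy": 0.0003,"dz": 0,"yaw": -0.05},{"hand": 0.1,"dx": -0.0056,"dy": 0.0003,"dz": 0,"yaw": -0.05},{"hand": 0.1,"dx": -0.0056,"dy": 0.0003,"dz": 0,"yaw": -0.05},{"hand": 0.1,"dx": -0.0056,"dy": 0.0003,"dz": 0,"yaw": -0.05}])

```text
clock: 5.15
position: [0.4527, 0.0697, 0.1318]
eef_rot: [0.702, 0.712, -0.003, -0.0]
force: [-0.4, 2.0, -0.1]
finger_gap: 0.0213
```

```bash
python3 st.py|tail -9|sed -n '1p;9p'; python3 st.py | head -1
```

```text
5.15 [0.45268419 0.06966241 0.1317863 ] [-0.37834275  2.00549171 -0.12846666] 0.02134520697134938 r 0.11011980162145989 ang 3.150107013281473 goal 3.1515
3.152 [-0.0002  0.0001 -0.    ] yaw -0.42
5.15 [0.45268419 0.06966241 0.1317863 ] [-0.37834275  2.00549171 -0.12846666] 0.02134520697134938 r 0.11011980162145989 ang 3.150107013281473 goal 3.1515
```

It's at the goal angle to within 0.002 rad. I'll open, then lift straight up.

Request:
servo_tool(plan=[{"hand": 0.3,"dx": 0,"dy": 0,"dz": 0,"yaw": 0},{"hand": 0.5,"dx": 0,"dy": 0,"dz": 0,"yaw": 0},{"hand": 0.7,"dx": 0,"dy": 0,"dz": 0,"yaw": 0},{"hand": 0.8,"dx": 0,"dy": 0,"dz": 0,"yaw": 0},{"hand": 0.8,"dx": 0,"dy": 0,"dz": 0,"yaw": 0},{"hand": 0.8,"dx": 0,"dy": 0,"dz": -0.01,"yaw": 0},{"hand": 0.8,"dx": 0,"dy": 0,"dz": -0.03,"yaw": 0},{"hand": 0.8,"dx": 0,"dy": 0,"dz": -0.06,"yaw": 0},{"hand": 0.8,"dx": 0,"dy": 0,"dz": -0.09,"yaw": 0},{"hand": 0.8,"dx": 0,"dy": 0,"dz": -0.11,"yaw": 0}])

```text
clock: 6.15
position: [0.454, 0.07, 0.2448]
eef_rot: [0.702, 0.712, -0.001, 0.0]
force: [-0.4, 0.4, 0.1]
finger_gap: 0.0683
```

Request:
servo_tool(plan=[{"hand": 0.8,"dx": 0,"dy": -0.01,"dz": 0,"yaw": 0},{"hand": 0.8,"dx": 0.02,"dy": 0,"dz": -0.01,"yaw": 0},{"hand": 0.8,"dx": 0.06,"dy": 0,"dz": -0.01,"yaw": 0},{"hand": 0.8,"dx": 0.1,"dy": 0,"dz": -0.01,"yaw": 0},{"hand": 0.8,"dx": 0.14,"dy": 0,"dz": -0.01,"yaw": 0},{"hand": 0.8,"dx": 0.18,"dy": 0,"dz": -0.01,"yaw": 0},{"hand": 0.8,"dx": 0.21,"dy": 0,"dz": -0.01,"yaw": 0},{"hand": 0.8,"dx": 0.23,"dy": 0,"dz": -0.01,"yaw": 0},{"hand": 0.8,"dx": 0.23,"dy": 0,"dz": -0.01,"yaw": 0},{"hand": 0.8,"dx": 0.23,"dy": 0,"dz": -0.01,"yaw": 0}])

```text
clock: 7.15
position: [0.4505, 0.2988, 0.2539]
eef_rot: [0.702, 0.712, -0.002, 0.001]
force: [0.8, -0.5, 0.0]
finger_gap: 0.0681
```

Run:
```python
from bench import manip, capture
import cv2,numpy as np
from h import *
c=capture("top");im=c["color"].astype(int);r,g,b=im[...,0],im[...,1],im[...,2]
m=(r>120)&(g<60)&(b<60);m[:190]=0;m[310:]=0;m[:,:300]=0;m[:,420:]=0
y,x=np.nonzero(m)
if len(x):
    p=ray(c,x.mean(),y.mean(),.15);print(p,len(x),"ang",np.arctan2(p[1]-.0706,p[0]-.5628)%(2*np.pi),"goal 3.1515")
cv2.imwrite("pics/top2.png",c["color"][:,:,::-1])
s=manip.get_state();print(s["clock"],s["position"],s["force"])
```

```text
[0.45256778 0.06944994 0.15      ] 147 ang 3.1520252958746657 goal 3.1515
7.2 [0.45086155 0.2981642  0.25415923] [ 0.12889207  0.53695348 -0.17946408]
```

View pics/top2.png

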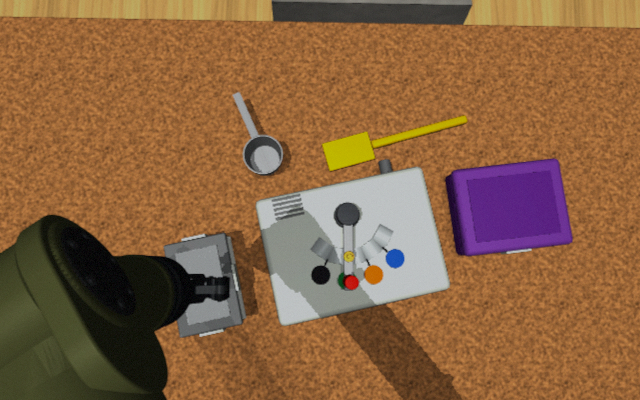

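The handle, at (350,282), now stands over the green disc at 3.152 rad, against a goal of 3.1515. The container's corners, at about (232,234) and (243,323), are unchanged. The gripper is high and clear of everything, so I'll hand in.

```bash
python3 -c "
from bench import manip
print(manip.sign_off())"
```

```text
the job is handed in; nothing more can be done
None
```

I swung the lever from park into the green-marked notch, which is the first one after park, let go of it and moved the gripper clear. The job was handed in at about 7.2 s, and sign-off reported no verdict.

- **Lever position:** the last top picture puts the handle at (0.4526, 0.0694), within 0.5 mm of the green disc's centre. Its angle is 3.152 rad against a goal of 3.1515.
- **Container:** the visible lid corners are at the same pixels as before. Part of it was hidden by the arm in that last picture, but nothing came near it.
- **Forces:** the readings at the end of each move stayed at about 2 N or less.

No check failed or disagreed.

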